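# Tip the kiln props into the tumbler and set its speed

## Task

Load every kiln prop lying on the table into the grey tote while it stands upright on the deck, then tip the tote forward over the steel edge stop, without lifting it away from the stop, until it lies past its side and all the props have gone into the black tub. Stand the empty tote upright on the deck behind the stop again, and only then swing the speed lever so that it points at the brass tab and let go. Leave the pottery and the brush where they are.

Things in the scene. Friction and masses are not known exactly. Their poses are not given: they have to be found in the camera images.
- stop_edge (a point): Steel edge stop of the fixed tipping station: a bar 130 mm wide, 12 mm thick, standing 12 mm proud of the plywood deck. The point: middle of its top edge on the deck side, 102 mm above the table. x is level, square to the stop, the tipping direction, from deck to tub; y along the stop; z up. The deck (top 90 mm above the table, 130 mm wide) reaches 200 mm back from the stop (-x).
- tub_floor (a point): Black open-topped tub of the tumbler, fixed just past the edge stop. The point: middle of its inner floor, 15 mm above the table, 109 mm along x from stop_edge; axes as stop_edge. Inside 174 mm (x) by 150 mm (y); walls 100 mm above the table, the wall next to the stop 70 mm.
- tote_mid (a point): Centre of the grey open-topped plastic tote, loose on the deck: 150 mm long (its x), 110 wide (y), 85 high (z, out of its mouth), walls and floor 5 mm, 0.4 kg. At the start upright, its front (+x) wall 8 to 29 mm short of the stop. Pushed against the stop and its bar carried round stop_edge at the same radius, it rolls over the stop; all props slide out once turned about 135 degrees.
- tote_bar (a point): Middle of the tote's lifting bar: a black round sleeve 16 mm thick, 76 mm long, turning easily on a steel bar 90 mm long along the tote's y, 48 mm behind the rear (-x) wall, 78 mm above the underside, joined to the wall at both ends (45 mm to each side); fingers can straddle it from above. Axes are the tote's own. With the front wall against the stop the bar is 198 mm behind stop_edge and 66 mm above it.
- lever_arm (a joint): Angle of the tumbler's speed lever about its upright axis, rad, 0 to 2.4, growing counter-clockwise seen from above. It starts between 0 and 0.3 and stays where it is left (friction about 0.08 N m). The lever turns on a fixed flat round grey housing 210 mm across and 36 mm high.
- lever_grip (a point): Grip of the speed lever: an upright black round peg, 18 mm thick, from 58 to 110 mm above the table, 72 mm out from the lever's axis. The point is on the peg's centre line 85 mm above the table; its x axis points along the lever, from the lever's axis out to the peg.
- pointer: Small fixed brass tab on the rim of the lever's round housing, 18 by 8 mm, 10 mm high: the setting. The origin is on the lever's upright axis, at table height; its x axis points from that axis to the tab, 95 mm out. It sits 0.8 to 2.0 rad counter-clockwise from where the lever points at joint 0, differently from start to start.
- prop1_mid (a point): Centre of a kiln prop: a loose square bar of buff fired clay, 75 mm long (its x) by 34 by 34 mm, about 0.1 kg, with a small dark hole in each end; starts lying on the table. All props are alike. None if absent.
- prop2_mid (a point): Centre of a kiln prop: a loose square bar of buff fired clay, 75 mm long (its x) by 34 by 34 mm, about 0.1 kg, with a small dark hole in each end; starts lying on the table. All props are alike. None if absent.
- prop3_mid (a point): Centre of a kiln prop: a loose square bar of buff fired clay, 75 mm long (its x) by 34 by 34 mm, about 0.1 kg, with a small dark hole in each end; starts lying on the table. All props are alike. None if absent.
- prop4_mid (a point): Centre of a kiln prop: a loose square bar of buff fired clay, 75 mm long (its x) by 34 by 34 mm, about 0.1 kg, with a small dark hole in each end; starts lying on the table. All props are alike. None if absent.
- cup_rim (a point): Bystander, not to be disturbed: small round green-glazed cup, 66 mm across, 70 mm high, standing among the props; the point is the centre of its mouth.
- bowl_rim (a point): Bystander, not to be disturbed: cream bowl, 130 mm across; centre of its mouth.
- tray_in (a point): Bystander, not to be disturbed: long cream tray, 90 by 210 by 30 mm; middle of its inner floor.
- brush_grip (a point): Bystander, not to be disturbed: brush lying on the table; its handle.
- jar: Bystander, not to be disturbed: green jar, 70 mm across, 90 mm high; centre of its underside.
- mug_rim (a point): Bystander, not to be disturbed: cream mug, 80 mm across, 85 mm high; centre of its mouth.
Things that resemble listed ones, but are neither listed nor needed, are in the scene too. What is shaped like the part that bears prop3_mid but orange is not meant.

How it is judged:
On the way, in this order (a step that is already met when the one before it is completed fails the run):
1. all props present are in the upright tote (x of prop1_mid in the frame of tote_mid between -0.075 and 0.075 m and y of prop1_mid in the frame of tote_mid between -0.055 and 0.055 m and z of prop1_mid in the frame of tote_mid between -0.045 and 0.05 m and x of prop2_mid in the frame of tote_mid between -0.075 and 0.075 m and y of prop2_mid in the frame of tote_mid between -0.055 and 0.055 m and z of prop2_mid in the frame of tote_mid between -0.045 and 0.05 m and x of prop3_mid in the frame of tote_mid between -0.075 and 0.075 m and y of prop3_mid in the frame of tote_mid between -0.055 and 0.055 m and z of prop3_mid in the frame of tote_mid between -0.045 and 0.05 m and x of prop4_mid in the frame of tote_mid between -0.075 and 0.075 m and y of prop4_mid in the frame of tote_mid between -0.055 and 0.055 m and z of prop4_mid in the frame of tote_mid between -0.045 and 0.05 m and angle between tote_mid's own z axis and vertical below 0.15 rad), for 0.2 s.
2. the tote, at the stop, is being tipped with all the props still in it (x of prop1_mid in the frame of tote_mid between -0.075 and 0.075 m and y of prop1_mid in the frame of tote_mid between -0.055 and 0.055 m and z of prop1_mid in the frame of tote_mid between -0.045 and 0.05 m and x of prop2_mid in the frame of tote_mid between -0.075 and 0.075 m and y of prop2_mid in the frame of tote_mid between -0.055 and 0.055 m and z of prop2_mid in the frame of tote_mid between -0.045 and 0.05 m and x of prop3_mid in the frame of tote_mid between -0.075 and 0.075 m and y of prop3_mid in the frame of tote_mid between -0.055 and 0.055 m and z of prop3_mid in the frame of tote_mid between -0.045 and 0.05 m and x of prop4_mid in the frame of tote_mid between -0.075 and 0.075 m and y of prop4_mid in the frame of tote_mid between -0.055 and 0.055 m and z of prop4_mid in the frame of tote_mid between -0.045 and 0.05 m and y of tote_mid in the frame of stop_edge between -0.06 and 0.06 m and distance between tote_mid and stop_edge below 0.15 m and angle between tote_mid's own z axis and vertical above 0.35 rad), for 0.02 s.
3. the tote lies over the stop, past its side (more than 95 degrees), and all the props are in the tub (x of prop1_mid in the frame of tub_floor between -0.09 and 0.09 m and y of prop1_mid in the frame of tub_floor between -0.078 and 0.078 m and z of prop1_mid in the frame of tub_floor between 0 and 0.12 m and x of prop2_mid in the frame of tub_floor between -0.09 and 0.09 m and y of prop2_mid in the frame of tub_floor between -0.078 and 0.078 m and z of prop2_mid in the frame of tub_floor between 0 and 0.12 m and x of prop3_mid in the frame of tub_floor between -0.09 and 0.09 m and y of prop3_mid in the frame of tub_floor between -0.078 and 0.078 m and z of prop3_mid in the frame of tub_floor between 0 and 0.12 m and x of prop4_mid in the frame of tub_floor between -0.09 and 0.09 m and y of prop4_mid in the frame of tub_floor between -0.078 and 0.078 m and z of prop4_mid in the frame of tub_floor between 0 and 0.12 m and y of tote_mid in the frame of stop_edge between -0.06 and 0.06 m and distance between tote_mid and stop_edge below 0.15 m and angle between tote_mid's own z axis and vertical above 1.65806 rad), for 0.2 s.
4. the empty tote stands upright on the deck behind the stop, the props in the tub (x of prop1_mid in the frame of tub_floor between -0.09 and 0.09 m and y of prop1_mid in the frame of tub_floor between -0.078 and 0.078 m and z of prop1_mid in the frame of tub_floor between 0 and 0.12 m and x of prop2_mid in the frame of tub_floor between -0.09 and 0.09 m and y of prop2_mid in the frame of tub_floor between -0.078 and 0.078 m and z of prop2_mid in the frame of tub_floor between 0 and 0.12 m and x of prop3_mid in the frame of tub_floor between -0.09 and 0.09 m and y of prop3_mid in the frame of tub_floor between -0.078 and 0.078 m and z of prop3_mid in the frame of tub_floor between 0 and 0.12 m and x of prop4_mid in the frame of tub_floor between -0.09 and 0.09 m and y of prop4_mid in the frame of tub_floor between -0.078 and 0.078 m and z of prop4_mid in the frame of tub_floor between 0 and 0.12 m and angle between tote_mid's own z axis and vertical below 0.1 rad and height (world z) of tote_mid between 0.12 and 0.145 m and x of tote_mid in the frame of stop_edge between -0.14 and -0.06 m and y of tote_mid in the frame of stop_edge between -0.045 and 0.045 m), for 0.2 s.
5. the lever points at the brass tab (all of step 4 and angle between the x axis of lever_grip and the x axis of pointer, either way round below 0.10472 rad), for 0.2 s.
At the end, for the whole second after the job is handed in: All props present lie inside the tub (centres within its walls and less than 120 mm above its floor); the tote is upright (within 0.1 rad) on the deck, its centre 60 to 140 mm behind the stop and within 45 mm of its middle; the lever points at the brass tab within 6 degrees; nothing is held (all of step 5 and contact force between the fingers and anything else below 0.5 N); the robot touches nothing.
It fails at once if a bystander moved more than 30 mm (distance of any of cup_rim, bowl_rim, tray_in, brush_grip, jar, mug_rim from where it was at the start of the episode above 0.03 m).
It fails at once if the tote is lifted away from the deck and stop (its centre over 250 mm above the table) (height (world z) of tote_mid above 0.25 m).
Of prop1, prop2, prop3, prop4 only 2 to 4 are there at a start; the rules pass over those that are not, and their reading is None.
At some moment in a run one of prop1, prop2, prop3, prop4 may be knocked a few centimetres aside while the robot is not near it.
Once in a run the grip may slacken for a moment while it holds something.
It also fails if it takes over 210 s, if anything falls off the work surface, if the arm or the gripper's body presses on something with over 40 N, if the wrist force passes 120 N, or if a joint passes its speed limit or range.

## Robot

A 6-joint arm with a two-finger parallel gripper is mounted at the origin on the work surface. World frame = base frame: x ahead of the robot, y to its left, z up, the work surface at z = 0. Lengths are in m, angles in rad, forces in N, time in s.
With the tool pointing down it reaches from about 0.35 to 0.775 m from the base axis. Payload 7.3 kg.
Tool frame: the origin (TCP) lies at the centre of the arm's flange, where the gripper is bolted on; the fingertips stand 178 mm ahead of it and the grasp point (between the pads) lies 159 mm ahead of it; z points along the fingers, y is the line along which they close (so a half turn about z gives the same grasp; the last joint's range is limited). The gripper opens to 92 mm and grips with 3 to 60 N. Pads are 19 mm wide; open, the fingers measure 130 mm over their backs; the gripper's body (75 mm by 190 mm) begins 47 mm behind the grasp point.
Start: joints at [1.057, 0.342, 1.524, -0, 1.275, -0.146], TCP at [0.189, 0.49, 0.405] pointing down, gripper open.
Joint ranges: [-2.53, 2.53], [-0.77, 2.02], [0.04, 2.7], [-1, 4.14], [0.28, 2.66], [-3.11, 3.11]. Speed limits (rad/s): [2.57, 2.57, 3.14, 3.14, 3.14, 3.14].

## Interface

Orientations are given as [roll, pitch, yaw] about the fixed x, y, z axes, in that order (R = Rz(yaw) Ry(pitch) Rx(roll)).
In Python, from cell import telemetry, vision, ticket gives the robot as it stands.
- The arm moves only by the shell command python3 -m crank 'ROWS' [FORCE]. ROWS is JSON, a list of rows, each a list of 5 numbers: the gripper command: -1 is shut, 1 is fully open, values between are in proportion, then the shift along the tool's x, y, z in mm, then the turn about the tool's z in rad. In form: [[fingers, dx, dy, dz, roll], ...]. A call has 1 to 12 rows; each row is the pose to reach, as a shift and turn from the pose commanded when the call began, along the tool's axes at that moment; what a row does not reach only later rows make up. A row lasts 1/12 s, in which the tool goes at most 41.7 mm and 7.16 degrees, less where a joint would pass 70% of its speed; a pose out of reach is approached as far as the arm can. A call with a gripper value outside its range is refused whole. The fingers move at their own pace and stop on an object; FORCE is the grip in N (left out, the last holds). Time passes only in rows, so rows that repeat a pose let the fingers close. It gives the time, the measured TCP pose, the force, the opening and the grip force at its end, in the units of the state.
- telemetry.observe(): the state, without advancing time (a new reading comes with each control period).
- vision.read_camera(name): name is "scene" or "top" or "wrist"; returns (picture, depth): 480x640x3 uint8, red, green, blue; 480x640 float32, m along the optical axis (not along the pixel's ray), 0 where there is no reading.
- vision.get_calibration(name): a dict with "camera_matrix" (3x3 intrinsics, pixels), "dist" ([k1, k2, p1, p2, k3] as OpenCV has them; the pictures are not rectified), "rvec" (rotation vector, rad) and "tvec" (3), from world to camera coordinates, as OpenCV has them. Camera axes: x right, y down, z forward; pixel columns grow to the right and rows downward; lengths in m; the calibration is good to about 2 mm. A picture is of the moment at which its call begins: read the wrist's pose just before it. get_calibration takes no time and is no camera call; for the wrist camera it gives the pose at the moment of the call.
- ticket.hand_in(): hands the job in; it is judged then, once.
The state is a dict: "time": time; "qpos": joint angles; "qvel": joint speeds; "joint_efforts": joint torques, N m; "tool_pos": TCP position; "tool_rot": TCP orientation; "contact_force": force on the tool from outside, world axes, zero at the start; "torque": the same for the moment, N m; "opening": finger opening in m; "grip_force": force on a finger pad.
Only numpy, scipy, OpenCV 4.12 (cv2) and the standard library are available. Lean on these libraries where they do the work, as an engineer would, in place of code of your own. Each camera call takes 0.05 s, during which the arm holds its last target. There are 200 camera calls.

## Working session

There is one attempt and no reset: what is moved stays moved. The work goes in short steps, Python scripts to look and compute and a shell command to move; the robot and the scene stay as the last step left them, time stands still between calls to the robot, and variables do not carry over. Pictures are saved under pics/ and viewed, at most 14 in all, crops included, and the job is handed in when it is done.

```bash
mkdir -p pics; ls; cat > h.py <<'E'
import numpy as np, cv2
from cell import telemetry, vision, ticket
def cam(n):
    im,d=vision.read_camera(n); c=vision.get_calibration(n)
    K=np.array(c["camera_matrix"],float);D=np.array(c["dist"],float).ravel()
    R=cv2.Rodrigues(np.array(c["rvec"],float))[0];t=np.array(c["tvec"],float).ravel()
    return im,d,(K,D,R,t)
def ray(c,uv):
    K,D,R,t=c
    p=cv2.undistortPoints(np.array(uv,float).reshape(-1,1,2),K,D)[:,0]
    return -R.T@t, np.c_[p,np.ones(len(p))]@R
def onz(c,uv,z):
    o,d=ray(c,uv); return o+d*((z-o[2])/d[:,2])[:,None]
def cloud(c,d):
    v,u=np.mgrid[:480,:640]
    o,r=ray(c,np.c_[u.ravel(),v.ravel()]); P=o+r*d.ravel()[:,None]
    P[d.ravel()==0]=np.nan
    return P.reshape(480,640,3)
def save(n,im): cv2.imwrite("pics/"+n+".png",im[:,:,::-1])
E
python3 - <<'E'
from h import *
s=telemetry.observe();print(s)
for n in("scene","top"):
    im,d,c=cam(n);save(n+"0",im);np.savez(n+"0.npz",im=im,d=d,K=c[0],D=c[1],R=c[2],t=c[3]);print(n,-c[2].T@c[3],c[2][2])
E
```

```text
pics
{'time': 0.0, 'qpos': array([ 1.05702970e+00,  3.42697867e-01,  1.52503256e+00, -9.34364566e-06,
        1.27538441e+00, -1.45996999e-01]), 'qvel': array([ 0.00012771,  0.00064397, -0.00040173, -0.00010155,  0.00117721,
       -0.00163539]), 'joint_efforts': array([-1.88103637e-03, -4.31244206e+01, -2.44224072e+01,  7.14351330e-02,
        5.60650940e-02, -1.35426849e-04]), 'tool_pos': array([0.18866405, 0.48977669, 0.40405223]), 'tool_rot': array([-3.14008537e+00, -2.12605260e-04,  2.77382560e+00]), 'contact_force': array([-0.5245316 , -0.89518393, -0.54824367]), 'torque': array([0.02042545, 0.02111348, 0.00424041]), 'grip_force': 0.0, 'opening': 0.09141394739269604}
scene [1.12905546 1.11569611 0.9652527 ] [-0.39061578 -0.72514698 -0.56708127]
top [0.37079465 0.08128191 1.60335876] [ 0.11917116 -0.02285219 -0.9926107 ]
```

View pics/scene0.png

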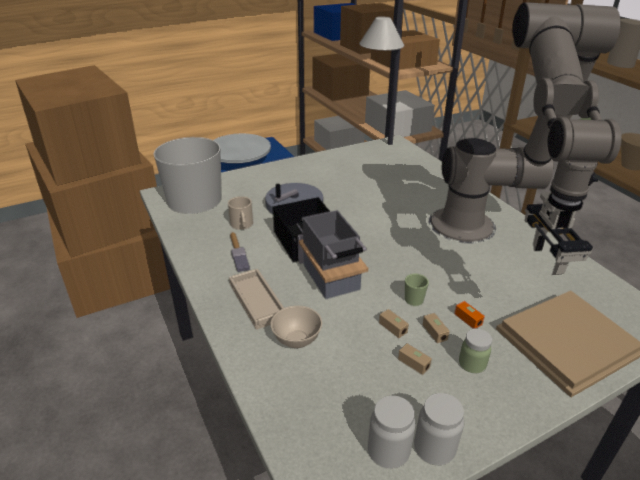

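View pics/top0.png

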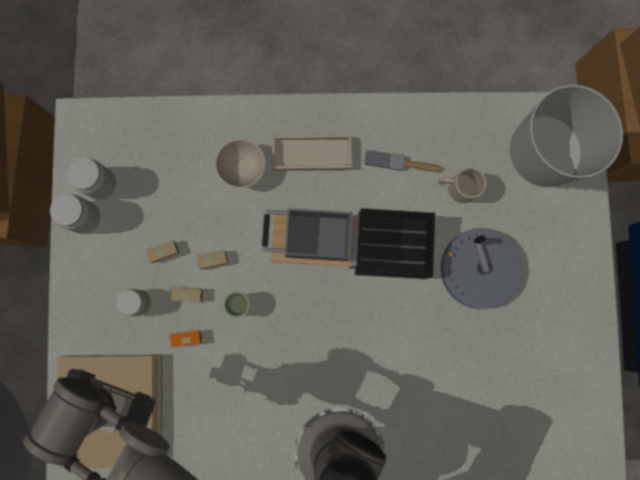

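The top view shows three buff props at (162,251), (212,259) and (186,294), with the orange decoy at (186,339). The cup is at (237,303), the tote at (318,235) with its bar at (266,231), the tub at (396,243), the lever peg at (480,239) and the brass tab near (450,255).

```bash
cat >> h.py <<'E'
def load(n):
    z=np.load(n+".npz"); return z["im"],z["d"],(z["K"],z["D"],z["R"],z["t"])
def props(im,c,z=0.034,roi=(120,260,225,330),P=None):
    h=cv2.cvtColor(im,cv2.COLOR_RGB2HSV); x0,x1,y0,y1=roi
    m=cv2.inRange(h,(8,55,60),(24,190,255)); k=np.zeros_like(m);k[y0:y1,x0:x1]=m[y0:y1,x0:x1]
    k=cv2.morphologyEx(k,cv2.MORPH_OPEN,np.ones((2,2),np.uint8))
    out=[]
    for q in cv2.findContours(k,cv2.RETR_EXTERNAL,cv2.CHAIN_APPROX_NONE)[0]:
        if cv2.contourArea(q)<60: continue
        w=onz(c,q[:,0],z)[:,:2]; r=cv2.minAreaRect((w*1000).astype(np.float32))
        b=cv2.boxPoints(r); e=[b[1]-b[0],b[2]-b[1]]; e=max(e,key=np.linalg.norm)
        out.append((np.round(r[0],0),np.round(sorted(r[1]),0),round(float(np.arctan2(e[1],e[0])),3),q[:,0].mean(0).round()))
    return out
E
python3 - <<'E'
from h import *
im,d,c=load("top0")
print(*props(im,c),sep="\n")
P=cloud(c,d)
h=cv2.cvtColor(im,cv2.COLOR_RGB2HSV)
for n,(u,v) in dict(tote_floor=(300,235),deck=(340,263),tub=(375,250),hous=(500,280),peg=(480,239),table=(300,320),bar=(266,231),totewall=(288,231),rail=(352,235)).items(): print(n,P[v,u].round(3),im[v,u],h[v,u])
def rect(m,z,lab):
    q=max(cv2.findContours(m.astype(np.uint8),cv2.RETR_EXTERNAL,cv2.CHAIN_APPROX_NONE)[0],key=cv2.contourArea)
    w=onz(c,q[:,0],z)[:,:2]*1000; r=cv2.minAreaRect(w.astype(np.float32)); print(lab,r, cv2.boxPoints(r).round().tolist())
v,u=np.mgrid[:480,:640]
Z=P[:,:,2]
rect((Z>.155)&(Z<.19)&(u>255)&(u<365)&(v>200)&(v<280),.175,"tote")
rect((Z>.085)&(Z<.115)&(u>345)&(u<445)&(v>190)&(v<290),.1,"tub")
q=(Z>.025)&(Z<.045)&(u>435)&(u<535)&(v>220)&(v<315)
q=max(cv2.findContours(q.astype(np.uint8),cv2.RETR_EXTERNAL,cv2.CHAIN_APPROX_NONE)[0],key=cv2.contourArea)
print("hous",cv2.minEnclosingCircle((onz(c,q[:,0],.036)[:,:2]*1000).astype(np.float32)))
q=(Z>.1)&(Z<.125)&(u>460)&(u<500)&(v>220)&(v<260); print("peg",P[q].mean(0),q.sum())
m=(h[:,:,1]>110)&(u>435)&(u<535)&(v>220)&(v<315); print("tab px",u[m].mean(),v[m].mean(),m.sum(), onz(c,[[u[m].mean(),v[m].mean()]],.046))
m=(Z>.08)&(Z<.098)&(h[:,:,1]>90)&(u>260)&(u<360)&(v>200)&(v<275);rect(m,.09,"deck")
cv2.imwrite("pics/c1.png",cv2.resize(im[190:320,230:530][:,:,::-1],(780,338),interpolation=2))
E
```

```text
(array([409., 379.]), array([32., 77.]), 1.498, array([187., 295.]))
(array([497., 313.]), array([35., 75.]), -1.361, array([213., 260.]))
(array([521., 440.]), array([36., 77.]), -1.232, array([163., 252.]))
tote_floor [0.551 0.088 0.094] [59 59 59] [ 0  0 59]
deck [ 0.481 -0.009  0.087] [144 116  85] [ 16 104 144]
tub [ 0.519 -0.106  0.009] [24 23 21] [20 32 24]
hous [ 0.432 -0.424  0.036] [86 88 95] [113  24  95]
peg [ 0.531 -0.356  0.111] [26 28 25] [50 27 28]
table [0.341 0.093 0.002] [124 125 115] [ 33  20 125]
bar [0.553 0.167 0.175] [33 31 31] [ 0 15 33]
totewall [0.555 0.117 0.146] [66 65 66] [150   4  66]
rail [ 0.549 -0.04   0.096] [85 71 60] [13 75 85]
tote ((547.7691650390625, 73.65107727050781), (207.9530792236328, 113.74884796142578), 85.43058013916016) [[483.0, -25.0], [596.0, -35.0], [613.0, 173.0], [499.0, 182.0]]
tub ((528.1212158203125, -148.86993408203125), (187.20579528808594, 163.30093383789062), 85.55632781982422) [[439.0, -236.0], [602.0, -249.0], [617.0, -62.0], [454.0, -49.0]]
hous ((463.7931823730469, -378.95281982421875), 105.7475357055664)
peg [ 0.53358301 -0.36120737  0.10940747] 47
tab px 449.1578947368421 253.57894736842104 19 [[ 0.50215638 -0.29250492  0.046     ]]
deck ((563.0133666992188, 139.70057678222656), (29.92368507385254, 80.81221008300781), 85.74816131591797) [[522.0, 128.0], [602.0, 122.0], [604.0, 152.0], [524.0, 158.0]]
```

View pics/c1.png

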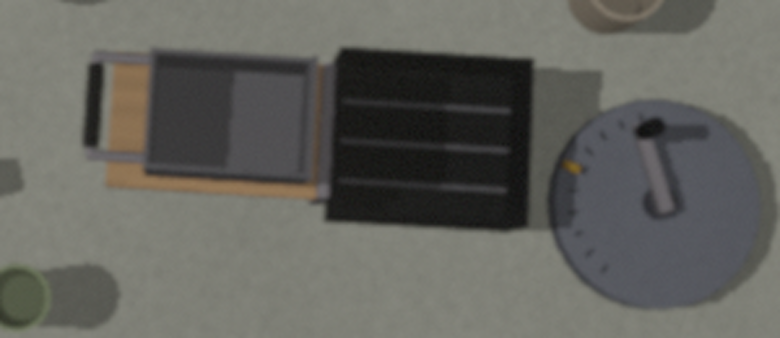

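```bash
cat >> h.py <<'E'
from scipy.spatial.transform import Rotation as Ro
def go(x,y,z,yaw):  # grasp point target, m; tool pointing down
    s=telemetry.observe(); R=Ro.from_euler("xyz",s["tool_rot"]).as_matrix()
    d=R.T@(np.array([x,y,z+.159])-s["tool_pos"])*1000
    y0=np.arctan2(R[1,0],R[0,0]); r=-((yaw-y0+np.pi)%(2*np.pi)-np.pi)
    print("t",round(s["time"],2),"grasp",(s["tool_pos"]-[0,0,.159]).round(3),"yaw",round(y0,3),"-> row",d.round(1),round(r,3),"q6",s["qpos"][5].round(2))
u=np.array([-.081,-.9967]); w=np.array([.9967,-.081]); STOP=np.array([.537,-.040])
def st(x,y=0): return STOP+u*x+w*y
E
python3 - <<'E'
from h import *
go(.521,.440,.12,1.91); go(.521,.440,.024,1.91)
im,d,c=load("top0"); h=cv2.cvtColor(im,cv2.COLOR_RGB2HSV)
P=cloud(c,d)
q=(P[:,:,2]>.055)&(P[:,:,2]<.08);q[:, :222]=0;q[:,252:]=0;q[:285]=0;q[325:]=0;print("cup",np.nanmedian(P[q],0))
print("tote",st(-.085),"bar",st(-.208))
E
```

```text
t 0.1 grasp [0.189 0.49  0.245] yaw 2.774 -> row [-328.    73.2  125. ] 0.864 q6 -0.15
t 0.1 grasp [0.189 0.49  0.245] yaw 2.774 -> row [-328.    73.3  221. ] 0.864 q6 -0.15
cup [0.38504632 0.25783268 0.06823226]
tote [0.543885  0.0447195] bar [0.553848  0.1673136]
```

```bash
python3 -m crank '[[0.4,-33,7,12,0.1],[0.4,-66,15,25,0.2],[0.4,-99,22,38,0.3],[0.4,-131,29,50,0.4],[0.4,-164,37,62,0.5],[0.4,-197,44,75,0.6],[0.4,-230,51,88,0.7],[0.4,-262,58,100,0.8],[0.4,-295,66,113,0.864],[0.4,-328,73,125,0.864],[0.4,-328,73,135,0.864],[0.4,-328,73,145,0.864]]' 30
python3 - <<'E'
from h import *
go(.521,.440,.024,1.91)
im,d,c=cam("top");print(*props(im,c),sep="\n")
im,d,c=cam("wrist");save("w1",im)
E
```

```text
time: 1.1
tool_pos: [0.5225, 0.439, 0.2578]
tool_rot: [-3.14, 0.0, 1.907]
contact_force: [-0.2, -0.4, -0.9]
opening: 0.0641
grip_force: 0.0
t 1.1 grasp [0.522 0.439 0.099] yaw 1.907 -> row [ 1.5 -0.9 74.8] -0.003 q6 0.25
(array([408., 358.]), array([30., 36.]), 1.553, array([195., 296.]))
(array([497., 313.]), array([34., 74.]), -1.364, array([212., 260.]))
(array([529., 418.]), array([26., 35.]), 0.324, array([172., 248.]))
```

View pics/w1.png

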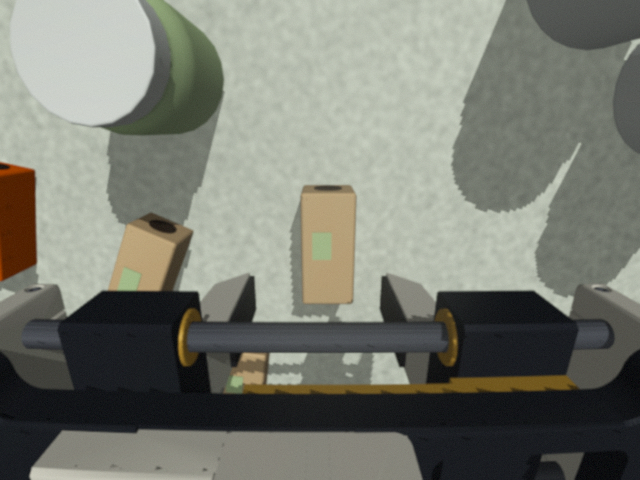

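The wrist view shows prop C straight ahead, its top about x 302–355, y 190–302, between the finger pads at x≈255 and x≈380. I'll cross-check its position with the wrist calibration.

```bash
python3 - <<'E'
from h import *
c=vision.get_calibration("wrist")
c=(np.array(c["camera_matrix"],float),np.array(c["dist"],float).ravel(),cv2.Rodrigues(np.array(c["rvec"],float))[0],np.array(c["tvec"],float).ravel())
print(onz(c,[[302,194],[355,194],[302,303],[353,303]],.034).round(4), onz(c,[[328,248]],.034))
E
```

```text
[[0.4949 0.4753 0.034 ]
 [0.5249 0.4859 0.034 ]
 [0.5182 0.4058 0.034 ]
 [0.5503 0.4172 0.034 ]] [[0.52133234 0.44814915 0.034     ]]
```

Wrist and top agree (522,446 vs 521,440). Descending to grip, then lifting.

```bash
python3 -m crank '[[0.4,3,0,25,0],[0.4,3,0,50,0],[0.4,3,0,66,0],[0.4,3,0,74,0],[-1,3,0,74,0],[-1,3,0,74,0],[-1,3,0,74,0],[-1,3,0,74,0],[-1,3,0,50,0],[-1,3,0,15,0],[-1,3,0,-25,0],[-1,3,0,-75,0]]' 30
python3 - <<'E'
from h import *
x,y=st(-.085-.030); go(x,y,.20,3.06)
E
```

```text
time: 2.2
tool_pos: [0.5198, 0.4427, 0.3284]
tool_rot: [-3.141, 0.0, 1.91]
contact_force: [1.2, 0.2, -0.8]
opening: 0.0156
grip_force: 0.0
t 2.2 grasp [0.52  0.443 0.169] yaw 1.91 -> row [-355.9  -97.4  -30.6] -1.15 q6 0.25
```

```bash
python3 -m crank '[[-1,3,0,0,0]]'
python3 - <<'E'
from h import *
im,d,c=cam("wrist");save("w2",im)
im,d,c=cam("top");print(*props(im,c),sep="\n")
E
```

```text
time: 2.28
tool_pos: [0.5204, 0.4463, 0.3381]
tool_rot: [3.124, -0.005, 1.909]
contact_force: [1.6, 1.0, 0.6]
opening: 0.0089
grip_force: 0.0
(array([409., 368.]), array([32., 56.]), 1.477, array([191., 296.]))
(array([497., 314.]), array([35., 74.]), -1.361, array([212., 261.]))
(array([522., 424.]), array([36., 44.]), -1.244, array([169., 252.]))
```

View pics/w2.png

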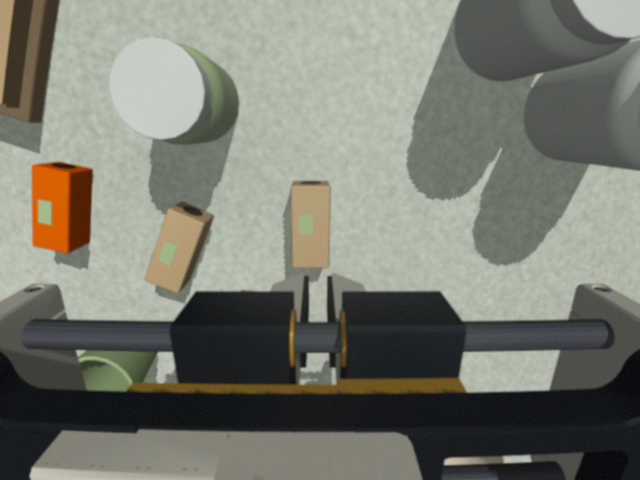

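The fingers move at about 65 mm/s, so I lifted too early. The prop is undisturbed at (312,225). I'll repeat with a longer close.

```bash
python3 -m crank '[[0.3,0,0,10,0],[0.3,0,0,20,0],[0.3,0,0,30,0],[0.3,0,0,40,0],[0.3,0,0,50,0],[0.3,0,0,60,0],[0.3,0,0,70,0],[0.3,0,0,80,0],[0.3,0,0,90,0],[0.3,0,0,92,0],[0.3,0,0,93,0]]' 30
python3 - <<'E'
from h import *
go(.522,.443,.024,1.91)
E
```

```text
time: 3.3
tool_pos: [0.5189, 0.4457, 0.2324]
tool_rot: [-3.14, 0.0, 1.91]
contact_force: [0.1, -0.2, 0.1]
opening: 0.0593
grip_force: 0.0
t 3.3 grasp [0.519 0.446 0.073] yaw 1.91 -> row [-3.5  2.1 49.4] -0.0 q6 0.26
```

```bash
python3 -m crank '[[0.3,-2,2,25,0],[0.3,-2,2,44,0],[0.3,-2,2,49,0],[-1,-2,2,49,0],[-1,-2,2,49,0],[-1,-2,2,49,0],[-1,-2,2,49,0],[-1,-2,2,49,0],[-1,-2,2,49,0],[-1,-2,2,49,0],[-1,-2,2,49,0],[-1,-2,2,49,0]]' 30
python3 -m crank '[[-1,0,0,-20,0],[-1,0,0,-50,0],[-1,0,0,-90,0],[-1,0,0,-130,0],[-1,0,0,-170,0],[-1,0,0,-185,0],[-1,0,0,-185,0]]'
python3 - <<'E'
from h import *
x,y=st(-.085-.030); go(x,y,.22,3.06)
im,d,c=cam("top");print(*props(im,c),sep="\n")
E
```

```text
time: 4.3
tool_pos: [0.5218, 0.4448, 0.1859]
tool_rot: [3.14, -0.001, 1.91]
contact_force: [-1.3, 0.0, 5.3]
opening: 0.0336
grip_force: 30.0
time: 4.88
tool_pos: [0.5219, 0.4448, 0.3755]
tool_rot: [3.132, -0.003, 1.91]
contact_force: [0.1, 0.4, -0.7]
opening: 0.034
grip_force: 30.0
t 4.88 grasp [0.522 0.445 0.217] yaw 1.91 -> row [-357.2 -100.1   -5.4] -1.15 q6 0.26
(array([409., 369.]), array([32., 58.]), 1.47, array([190., 296.]))
(array([497., 314.]), array([35., 75.]), -1.357, array([212., 260.]))
(array([551., 460.]), array([23., 39.]), 0.329, array([156., 240.]))
```

```bash
python3 -m crank '[[-1,-32,-9,-5,-0.11],[-1,-64,-18,-10,-0.22],[-1,-97,-27,-15,-0.33],[-1,-130,-36,-15,-0.44],[-1,-162,-45,-15,-0.55],[-1,-195,-54,-15,-0.66],[-1,-228,-63,-15,-0.77],[-1,-260,-73,-15,-0.88],[-1,-293,-82,-15,-0.99],[-1,-325,-91,-15,-1.1],[-1,-357,-100,-15,-1.15],[-1,-357,-100,-15,-1.15]]'
python3 - <<'E'
from h import *
x,y=st(-.085-.030); go(x,y,.145,3.06)
E
```

```text
time: 5.93
tool_pos: [0.546, 0.0696, 0.382]
tool_rot: [-3.139, -0.004, 3.058]
contact_force: [-0.4, -0.2, -1.1]
opening: 0.0333
grip_force: 30.0
t 5.93 grasp [0.546 0.07  0.223] yaw 3.058 -> row [-0.2  5.2 78. ] -0.002 q6 -1.5
```

```bash
python3 -m crank '[[-1,0,5,30,0],[-1,0,5,60,0],[-1,0,5,78,0],[-1,0,5,78,0],[-0.1,0,5,78,0],[-0.1,0,5,78,0],[-0.1,0,5,78,0],[-0.1,0,5,60,0],[-0.1,0,5,30,0],[-0.1,0,5,-10,0],[0.2,0,5,-20,0],[0.2,0,5,-20,0]]'
python3 - <<'E'
from h import *
im,d,c=cam("top");print(*props(im,c),sep="\n");print("tote",*props(im,c,.13,(260,365,205,270)),sep="\n")
im,d,c=cam("scene");save("s1",im[150:390,220:540])
go(.497,.314,.13,1.78)
E
```

```text
time: 6.93
tool_pos: [0.5469, 0.0798, 0.4098]
tool_rot: [3.14, 0.011, 3.06]
contact_force: [-0.5, 0.7, -0.6]
opening: 0.0502
grip_force: 0.0
(array([409., 379.]), array([32., 77.]), 1.498, array([187., 295.]))
(array([497., 313.]), array([35., 75.]), -1.37, array([213., 260.]))
tote
(array([487.,  77.]), array([ 24., 122.]), 1.48, array([304., 261.]))
(array([519.,  79.]), array([31., 34.]), 1.552, array([304., 246.]))
(array([530., -29.]), array([ 24., 125.]), -0.09, array([351., 244.]))
t 7.03 grasp [0.546 0.08  0.246] yaw 3.06 -> row [ 68.4 229.4 116.2] 1.28 q6 -1.48
```

View pics/s1.png

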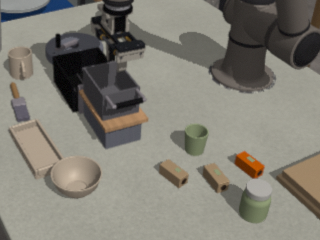

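Prop C is in the tote. Next is prop B; I'll grasp it slightly higher so the gripper body clears the cup.

```bash
python3 -m crank '[[0.3,7,23,0,0.11],[0.3,14,46,0,0.22],[0.3,21,69,5,0.33],[0.3,28,92,20,0.44],[0.3,35,115,30,0.55],[0.3,42,138,40,0.66],[0.3,49,161,55,0.77],[0.3,56,184,70,0.88],[0.3,62,207,85,0.99],[0.3,68,229,100,1.1],[0.3,68,229,116,1.2],[0.3,68,229,116,1.28]]'
python3 - <<'E'
from h import *
go(.497,.313,.032,1.775)
im,d,c=cam("wrist");print(*props(im,c,roi=(0,640,0,300)),sep="\n")
E
```

```text
time: 8.03
tool_pos: [0.4954, 0.3142, 0.2833]
tool_rot: [-3.133, 0.002, 1.777]
contact_force: [-1.1, -0.2, -0.9]
opening: 0.0593
grip_force: 0.0
t 8.03 grasp [0.495 0.314 0.124] yaw 1.777 -> row [-1.3  2.  92.3] 0.002 q6 0.23
(array([501., 319.]), array([33., 79.]), -1.376, array([329., 237.]))
(array([416., 382.]), array([39., 75.]), 1.475, array([221., 119.]))
(array([308., 421.]), array([ 7., 53.]), -0.02, array([60., 25.]))
```

```bash
python3 -m crank '[[0.3,0,3,30,0],[0.3,2,3,60,0],[0.3,2,3,84,0],[0.3,2,3,92,0],[-1,2,3,92,0],[-1,2,3,92,0],[-1,2,3,92,0],[-1,2,3,92,0],[-1,2,3,92,0],[-1,2,3,92,0],[-1,2,3,92,0],[-1,2,3,92,0]]' 30
python3 -m crank '[[-1,0,0,0,0],[-1,0,0,-20,0],[-1,0,0,-50,0],[-1,0,0,-90,0],[-1,0,0,-130,0],[-1,0,0,-170,0],[-1,0,0,-195,0],[-1,0,0,-195,0]]'
python3 - <<'E'
from h import *
x,y=st(-.085+.030); go(x,y,.225,3.06)
im,d,c=cam("top");print(*props(im,c),sep="\n")
E
```

```text
time: 9.08
tool_pos: [0.5004, 0.3161, 0.198]
tool_rot: [3.139, -0.001, 1.78]
contact_force: [-0.3, -0.5, 6.2]
opening: 0.0335
grip_force: 30.0
time: 9.75
tool_pos: [0.5003, 0.3162, 0.3986]
tool_rot: [3.13, -0.003, 1.78]
contact_force: [0.2, -0.2, -0.8]
opening: 0.0339
grip_force: 30.0
t 9.75 grasp [0.5   0.316 0.24 ] yaw 1.78 -> row [-303.4  -22.6   13.4] -1.28 q6 0.22
(array([409., 380.]), array([32., 78.]), 1.495, array([185., 297.]))
```

```bash
python3 -m crank '[[-1,-27,-2,0,-0.11],[-1,-54,-4,0,-0.22],[-1,-82,-6,0,-0.33],[-1,-110,-8,0,-0.44],[-1,-138,-10,0,-0.55],[-1,-165,-12,0,-0.66],[-1,-193,-14,0,-0.77],[-1,-220,-16,0,-0.88],[-1,-248,-18,0,-0.99],[-1,-275,-20,0,-1.1],[-1,-303,-22,5,-1.22],[-1,-303,-22,10,-1.28]]'
python3 - <<'E'
from h import *
x,y=st(-.085+.030); go(x,y,.155,3.06)
E
```

```text
time: 10.8
tool_pos: [0.5415, 0.0108, 0.3798]
tool_rot: [-3.14, -0.002, 3.062]
contact_force: [0.1, 0.0, -1.6]
opening: 0.0339
grip_force: 30.0
t 10.8 grasp [0.541 0.011 0.221] yaw 3.062 -> row [ 0.2  4.1 65.8] 0.002 q6 -1.61
```

```bash
python3 -m crank '[[-1,0,2,25,0],[-1,0,2,50,0],[-1,0,2,66,0],[-1,0,2,66,0],[-0.1,0,2,66,0],[-0.1,0,2,66,0],[-0.1,0,2,66,0],[-0.1,0,2,50,0],[-0.1,0,2,25,0],[-0.1,0,2,-10,0],[0.15,0,2,-25,0],[0.15,0,2,-25,0]]'
python3 - <<'E'
from h import *
im,d,c=cam("top");print(*props(im,c),sep="\n");print("tote",*props(im,c,.13,(260,365,205,270)),sep="\n")
go(.409,.379,.13,1.498)
E
```

```text
time: 11.8
tool_pos: [0.5419, 0.0169, 0.412]
tool_rot: [-3.141, 0.011, 3.06]
contact_force: [0.7, -1.0, 0.3]
opening: 0.0501
grip_force: 0.0
(array([409., 379.]), array([32., 77.]), 1.498, array([187., 295.]))
tote
(array([492., 123.]), array([24., 67.]), 1.552, array([285., 259.]))
(array([494.,  10.]), array([51., 96.]), 1.543, array([338., 260.]))
(array([514.,  16.]), array([34., 34.]), -0.022, array([330., 248.]))
(array([557., 136.]), array([33., 82.]), -0.074, array([280., 232.]))
t 11.85 grasp [0.542 0.017 0.25 ] yaw 3.06 -> row [162.4 350.1 119.2] 1.562 q6 -1.6
```

```bash
python3 -m crank '[[0.15,14,30,0,0.12],[0.15,28,60,0,0.24],[0.15,42,90,0,0.36],[0.15,56,120,0,0.48],[0.15,70,150,0,0.6],[0.15,84,180,0,0.72],[0.15,98,210,0,0.84],[0.15,112,240,0,0.96],[0.15,126,270,10,1.08],[0.15,140,300,20,1.2],[0.15,154,330,40,1.32],[0.15,162,350,60,1.44]]'
python3 -m crank '[[0.2,0,0,20,0.06],[0.2,0,0,40,0.12],[0.2,0,0,40,0.12]]'
python3 - <<'E'
from h import *
go(.409,.379,.026,1.498)
im,d,c=cam("wrist");print(*props(im,c,roi=(0,640,0,300)),sep="\n")
E
```

```text
time: 12.85
tool_pos: [0.4069, 0.3813, 0.3455]
tool_rot: [3.141, -0.001, 1.615]
contact_force: [0.6, -0.0, -0.6]
opening: 0.0531
grip_force: 0.0
time: 13.1
tool_pos: [0.407, 0.3786, 0.3017]
tool_rot: [-3.135, 0.006, 1.499]
contact_force: [-1.0, -0.8, -0.6]
opening: 0.055
grip_force: 0.0
t 13.1 grasp [0.407 0.379 0.143] yaw 1.499 -> row [  1.2   2.8 116.7] 0.001 q6 0.68
(array([322., 388.]), array([14., 78.]), -1.455, array([209., 225.]))
(array([413., 384.]), array([33., 79.]), 1.49, array([326., 227.]))
(array([223., 504.]), array([108., 110.]), -1.569, array([59., 85.]))
```

```bash
python3 -m crank '[[0.2,3,4,35,0],[0.2,3,4,70,0],[0.2,3,4,100,0],[0.2,3,4,114,0],[0.2,3,4,117,0],[-1,3,4,117,0],[-1,3,4,117,0],[-1,3,4,117,0],[-1,3,4,117,0],[-1,3,4,117,0],[-1,3,4,117,0],[-1,3,4,117,0]]' 30
python3 -m crank '[[-1,0,0,0,0],[-1,0,0,-20,0],[-1,0,0,-50,0],[-1,0,0,-90,0],[-1,0,0,-130,0],[-1,0,0,-170,0],[-1,0,0,-210,0],[-1,0,0,-220,-0.12],[-1,0,0,-220,-0.24]]'
python3 - <<'E'
from h import *
x,y=st(-.085,.0); go(x,y,.24,3.06)
E
```

```text
time: 14.15
tool_pos: [0.4132, 0.3821, 0.1909]
tool_rot: [3.139, -0.002, 1.5]
contact_force: [-0.0, -0.0, 4.5]
opening: 0.0338
grip_force: 3.0
time: 14.9
tool_pos: [0.4129, 0.3819, 0.4138]
tool_rot: [3.134, -0.003, 1.745]
contact_force: [0.0, 0.4, -1.5]
opening: 0.0334
grip_force: 30.0
t 14.9 grasp [0.413 0.382 0.255] yaw 1.745 -> row [-354.9   70.4   14.1] -1.315 q6 0.44
```

```bash
python3 -m crank '[[-1,-32,6,0,-0.12],[-1,-64,13,0,-0.24],[-1,-97,19,0,-0.36],[-1,-130,26,0,-0.48],[-1,-162,32,0,-0.6],[-1,-194,38,0,-0.72],[-1,-226,45,0,-0.84],[-1,-258,51,0,-0.96],[-1,-290,58,0,-1.08],[-1,-322,64,0,-1.2],[-1,-355,70,5,-1.31],[-1,-355,70,10,-1.315]]'
python3 - <<'E'
from h import *
x,y=st(-.085); go(x,y,.185,3.06)
im,d,c=cam("top");print("out",*props(im,c,roi=(60,255,215,330)),sep="\n")
im,d,c=cam("wrist");save("w3",im)
E
```

```text
time: 15.9
tool_pos: [0.5429, 0.0388, 0.3989]
tool_rot: [-3.139, 0.001, 3.057]
contact_force: [-0.5, -0.2, -0.7]
opening: 0.0337
grip_force: 30.0
t 15.9 grasp [0.543 0.039 0.24 ] yaw 3.057 -> row [-0.4  6.1 54.9] -0.003 q6 -1.55
out
```

View pics/w3.png

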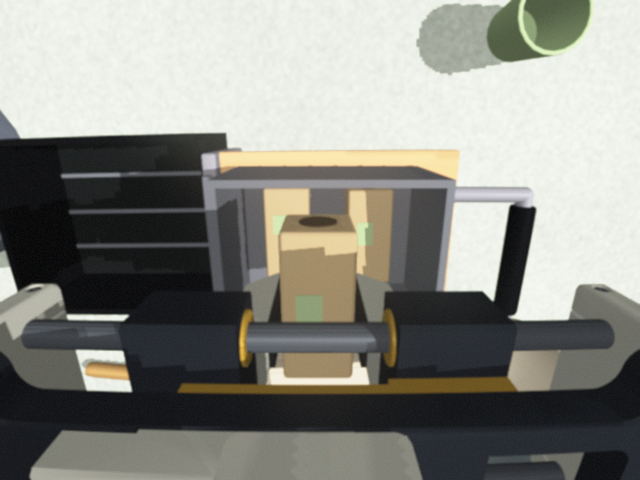

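The wrist view shows two props side by side in the tote, left at x≈285 and right at x≈370, with the third held above them at (318,295). I'll lower and release it.

```bash
python3 -m crank '[[-1,0,3,25,0],[-1,0,3,50,0],[-1,0,3,66,0],[-1,0,3,68,0],[0,0,3,68,0],[0,0,3,68,0],[0,0,3,68,0],[0,0,3,50,0],[0,0,3,15,0],[0,0,3,-25,0],[-0.1,0,3,-25,0],[-0.1,0,3,-25,0]]'
python3 -m crank '[[-0.1,0,40,-10,0],[-0.1,0,80,-10,0],[-0.1,0,120,-10,0],[-0.1,0,122,-10,0]]'
python3 - <<'E'
from h import *
im,d,c=cam("top");save("t2",cv2.resize(im[190:340,100:400],(800,400),interpolation=2))
P=cloud(c,d); 
for zl,zh,z in((.155,.19,.175),):
    q=(P[:,:,2]>zl)&(P[:,:,2]<zh);q[:,:272]=0;q[:,362:]=0;q[:200]=0;q[280:]=0
    k=max(cv2.findContours(q.astype(np.uint8),cv2.RETR_EXTERNAL,cv2.CHAIN_APPROX_NONE)[0],key=cv2.contourArea)
    r=cv2.minAreaRect((onz(c,k[:,0],z)[:,:2]*1000).astype(np.float32));print(r,cv2.boxPoints(r))
x,y=st(-.208); go(x,y,.176,3.06)
E
```

```text
time: 17.0
tool_pos: [0.5418, 0.0467, 0.4282]
tool_rot: [3.141, 0.008, 3.055]
contact_force: [0.2, -0.6, 0.2]
opening: 0.0412
grip_force: 0.0
time: 17.33
tool_pos: [0.5517, 0.1735, 0.4339]
tool_rot: [3.139, -0.001, 3.059]
contact_force: [-0.5, -0.2, 0.3]
opening: 0.0414
grip_force: 0.0
((537.4928588867188, 49.13347244262695), (33.58418273925781, 74.51808166503906), 84.93551635742188) [[498.8969    35.696053]
 [573.1241    29.117826]
 [576.0888    62.570892]
 [501.86163   69.14912 ]]
t 17.38 grasp [0.552 0.171 0.275] yaw 3.059 -> row [-2.5 -4.  98.6] -0.001 q6 -1.32
```

View pics/t2.png

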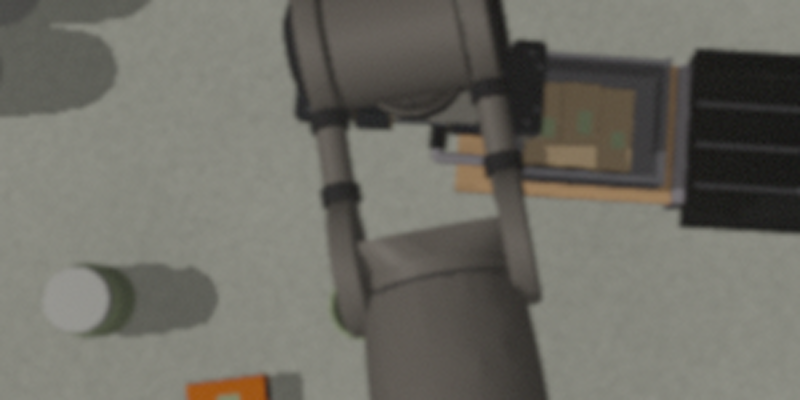

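All three props are in the tote: two below and one stacked on top. Next, straddle the bar and grip it.

```bash
python3 -m crank '[[-0.1,-3,-3,30,0],[-0.1,-3,-3,60,0],[-0.1,-3,-3,85,0],[-0.1,-3,-3,97,0],[-0.1,-3,-3,100,0],[-1,-3,-3,100,0],[-1,-3,-3,100,0],[-1,-3,-3,100,0],[-1,-3,-3,100,0],[-1,-3,-3,100,0],[-1,-3,-3,100,0],[-1,-3,-3,100,0]]' 40
python3 - <<'E'
from h import *
s=telemetry.observe();p=s["tool_pos"][:2]-STOP;print("station xy of bar",(p@u).round(4),(p@w).round(4),s["tool_pos"][2]-.159)
im,d,c=cam("wrist");save("w4",im)
E
```

```text
time: 18.38
tool_pos: [0.5552, 0.1654, 0.3355]
tool_rot: [3.14, 0.002, 3.055]
contact_force: [0.8, 4.9, 4.8]
opening: 0.0151
grip_force: 40.0
station xy of bar -0.2062 0.0015 0.1765349223277171
```

View pics/w4.png

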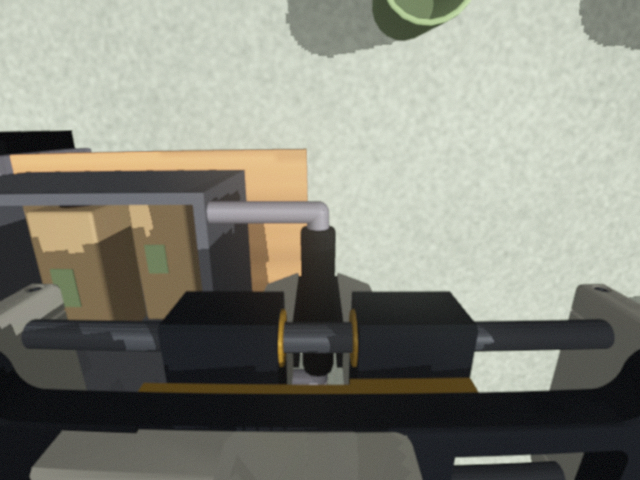

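Bar gripped at (318,300). Pushing forward in small steps until the tote meets the stop.

```bash
python3 -m crank '[[-1,0,-2,0,0],[-1,0,-4,0,0],[-1,0,-6,0,0],[-1,0,-6,0,0],[-1,0,-6,0,0]]' 40
python3 -m crank '[[-1,0,-1,0,0],[-1,0,-2,0,0],[-1,0,-2,0,0],[-1,0,-2,0,0]]'
python3 -m crank '[[-1,0,-1,0,0],[-1,0,-2,0,0],[-1,0,-2,0,0],[-1,0,-2,0,0]]'
python3 -m crank '[[-1,0,-1,0,0],[-1,0,-2,0,0],[-1,0,-2,0,0],[-1,0,-2,0,0]]'
```

```text
time: 18.85
tool_pos: [0.5547, 0.1594, 0.3355]
tool_rot: [3.14, 0.002, 3.055]
contact_force: [0.8, 5.3, 4.4]
opening: 0.0148
grip_force: 40.0
time: 19.18
tool_pos: [0.5546, 0.1575, 0.3355]
tool_rot: [3.14, 0.003, 3.055]
contact_force: [0.2, 6.1, 4.9]
opening: 0.0144
grip_force: 40.0
time: 19.52
tool_pos: [0.5543, 0.1563, 0.3355]
tool_rot: [3.138, 0.002, 3.055]
contact_force: [-0.3, 10.9, 3.9]
opening: 0.0152
grip_force: 40.0
time: 19.85
tool_pos: [0.5537, 0.1556, 0.3356]
tool_rot: [3.135, 0.001, 3.056]
contact_force: [-1.2, 17.3, 4.9]
opening: 0.015
grip_force: 40.0
```

```bash
python3 - <<'E'
import numpy as np
f=lambda t:np.array([-208.7*np.cos(np.radians(18.43+t)),208.7*np.sin(np.radians(18.43+t))])
for a in(0,48,96):
    print([[int(round(-(f(t)-f(a))[0])),int(round(-(f(t)-f(a))[1]))] for t in range(a+4,a+49,4)])
E
```

```text
[[-5, -14], [-11, -27], [-18, -40], [-26, -52], [-35, -64], [-44, -75], [-54, -85], [-65, -95], [-77, -104], [-89, -112], [-101, -119], [-115, -125]]
[[-14, -5], [-27, -10], [-42, -13], [-56, -16], [-70, -17], [-85, -17], [-100, -17], [-114, -15], [-128, -13], [-142, -9], [-156, -4], [-170, 1]]
[[-13, 6], [-26, 14], [-38, 22], [-49, 31], [-60, 41], [-70, 52], [-79, 63], [-88, 75], [-95, 87], [-102, 100], [-108, 113], [-113, 127]]
```

```bash
python3 -m crank '[[-1,0,-5,-14,0],[-1,0,-11,-27,0],[-1,0,-18,-40,0],[-1,0,-26,-52,0],[-1,0,-35,-64,0],[-1,0,-44,-75,0],[-1,0,-54,-85,0],[-1,0,-65,-95,0],[-1,0,-77,-104,0],[-1,0,-89,-112,0],[-1,0,-101,-119,0],[-1,0,-115,-125,0]]' 45
python3 - <<'E'
from h import *
im,d,c=cam("scene");save("s2",cv2.resize(im[150:350,200:440],(720,600)))
E
```

```text
time: 20.85
tool_pos: [0.5438, 0.0385, 0.4614]
tool_rot: [3.14, 0.003, 3.056]
contact_force: [-0.0, 3.7, 7.9]
opening: 0.0147
grip_force: 45.0
```

View pics/s2.png

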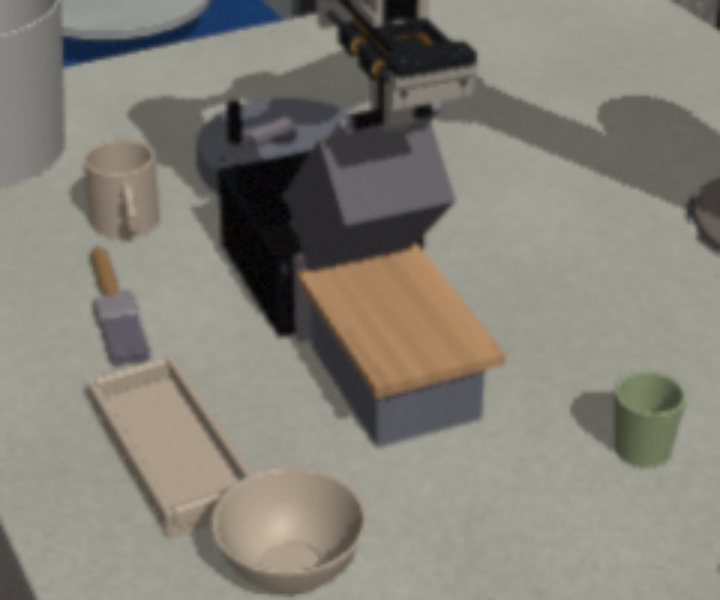

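The tote, at about (375,190) in the crop, is tilted roughly 48° over the stop as intended. Continuing the arc.

```bash
python3 -m crank '[[-1,0,-14,-5,0],[-1,0,-27,-10,0],[-1,0,-42,-13,0],[-1,0,-56,-16,0],[-1,0,-70,-17,0],[-1,0,-85,-17,0],[-1,0,-100,-17,0],[-1,0,-114,-15,0],[-1,0,-128,-13,0],[-1,0,-142,-9,0],[-1,0,-156,-4,0],[-1,0,-170,1,0]]'
python3 -m crank '[[-1,0,-13,6,0],[-1,0,-26,14,0],[-1,0,-38,22,0],[-1,0,-49,31,0],[-1,0,-60,41,0],[-1,0,-70,52,0],[-1,0,-79,63,0],[-1,0,-88,75,0],[-1,0,-95,87,0],[-1,0,-99,94,0],[-1,0,-99,94,0],[-1,0,-99,94,0]]'
python3 - <<'E'
from h import *
s=telemetry.observe();p=s["tool_pos"][:2]-STOP;print("bar",(p@u).round(4),(p@w).round(4),s["tool_pos"][2]-.159-.102)
im,d,c=cam("scene");save("s3",cv2.resize(im[150:350,200:440],(720,600)))
im,d,c=cam("top");np.savez("t3.npz",im=im,d=d,K=c[0],D=c[1],R=c[2],t=c[3])
E
```

```text
time: 21.9
tool_pos: [0.529, -0.1323, 0.4581]
tool_rot: [-3.141, -0.0, 3.054]
contact_force: [1.6, 0.4, -3.3]
opening: 0.0148
grip_force: 45.0
time: 22.9
tool_pos: [0.5206, -0.2324, 0.3642]
tool_rot: [-3.137, 0.002, 3.054]
contact_force: [0.6, -10.4, 3.9]
opening: 0.0149
grip_force: 45.0
bar 0.1931 -0.0008 0.10319959578191674
```

View pics/s3.png

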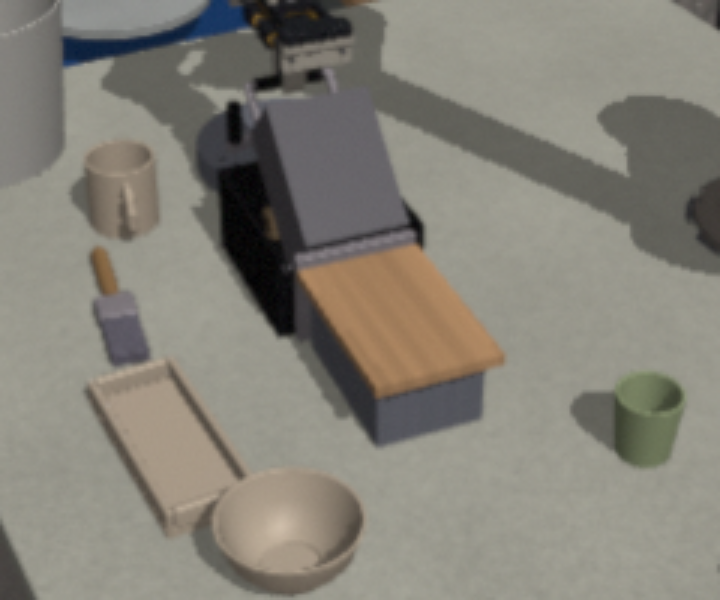

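The tote is turned about 135° and a prop is visible in the tub at (272,222). I'll tip slightly further, shake gently and wait.

```bash
python3 -m crank '[[-1,0,-3,6,0],[-1,0,-6,12,0],[-1,0,-6,12,0],[-1,0,-1,3,0],[-1,0,-6,12,0],[-1,0,-1,3,0],[-1,0,-6,12,0],[-1,0,-6,12,0],[-1,0,-6,12,0],[-1,0,-6,12,0]]'
python3 - <<'E'
from h import *
im,d,c=cam("wrist");save("w5",im)
im,d,c=cam("scene");save("s4",cv2.resize(im[150:300,220:380],(640,600)))
E
```

```text
time: 23.83
tool_pos: [0.5202, -0.238, 0.3527]
tool_rot: [-3.137, 0.003, 3.054]
contact_force: [0.9, -10.5, 2.6]
opening: 0.0146
grip_force: 45.0
```

View pics/w5.png

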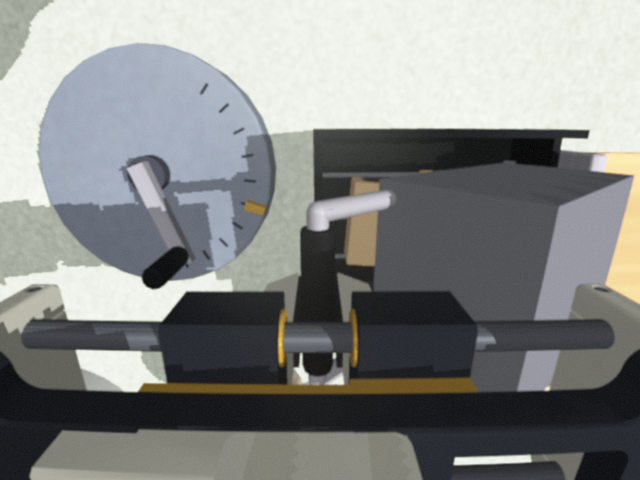

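One prop lies in the tub at (362,222), and the lever peg and brass tab are also visible at (165,268) and (254,208). Next I'll compute the reverse arc and bring the tote back to about 60°, then check that it is empty.

```bash
python3 - <<'E'
import numpy as np
f=lambda t:np.array([-208.7*np.cos(np.radians(18.43+t)),208.7*np.sin(np.radians(18.43+t))])
for a,b,s in((140,80,5),(80,32,4),(32,0,4)):
    print([[int(round(-(f(t)-f(a))[0])),int(round(-(f(t)-f(a))[1]))] for t in range(a-s,b-1,-s)])
E
```

```text
[[7, -17], [16, -33], [26, -48], [38, -62], [51, -75], [64, -87], [79, -97], [95, -107], [111, -115], [128, -121], [146, -126], [163, -130]]
[[14, -2], [29, -2], [44, -2], [58, 0], [72, 2], [87, 5], [101, 10], [114, 15], [127, 21], [140, 29], [152, 37], [164, 46]]
[[11, 10], [21, 20], [31, 31], [39, 43], [47, 55], [54, 68], [60, 81], [65, 95]]
```

View pics/s4.png

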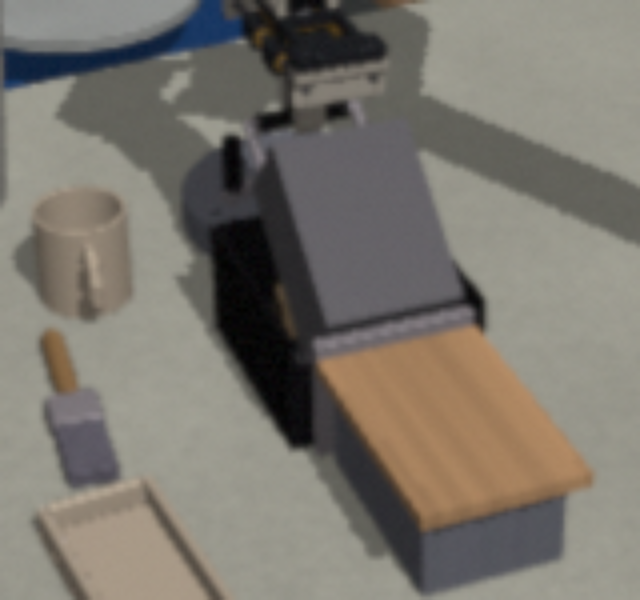

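The scene crop shows the tote lying over the stop with a buff prop visible in the tub at (288,310). Tipping back.

```bash
python3 -m crank '[[-1,7,7,-17,0],[-1,0,16,-33,0],[-1,0,26,-48,0],[-1,0,38,-62,0],[-1,0,51,-75,0],[-1,0,64,-87,0],[-1,0,79,-97,0],[-1,0,95,-107,0],[-1,0,111,-115,0],[-1,0,128,-121,0],[-1,0,146,-126,0],[-1,0,163,-130,0]]'
python3 - <<'E'
from h import *
im,d,c=cam("top");print(*props(im,c,.05,(350,445,195,285)),sep="\n")
h=cv2.cvtColor(im,cv2.COLOR_RGB2HSV);m=cv2.inRange(h,(8,55,60),(24,190,255));v,uu=np.where(m[195:285,350:445]);P=cloud(c,d)[195:285,350:445][v,uu]
print(len(v),np.nanpercentile(P,[5,50,95],axis=0).round(3))
s=telemetry.observe();p=s["tool_pos"][:2]-STOP;print("bar",(p@u).round(4),(p@w).round(4),s["tool_pos"][2]-.159-.102)
E
```

```text
time: 24.93
tool_pos: [0.5341, -0.0725, 0.481]
tool_rot: [3.14, -0.003, 3.055]
contact_force: [0.0, 0.3, -5.2]
opening: 0.0145
grip_force: 45.0
(array([ 504., -145.]), array([10., 41.]), -0.035, array([392., 254.]))
(array([ 494., -193.]), array([13., 71.]), -0.218, array([411., 257.]))
204 [[ 0.441 -0.196  0.031]
 [ 0.5   -0.142  0.07 ]
 [ 0.524 -0.085  0.631]]
bar 0.0302 -0.0003 0.2207051295149982
```

```bash
python3 -m crank '[[-1,0,14,-2,0],[-1,0,29,-2,0],[-1,0,44,-2,0],[-1,0,58,0,0],[-1,0,72,2,0],[-1,0,87,5,0],[-1,0,101,10,0],[-1,0,114,15,0],[-1,0,127,21,0],[-1,0,140,29,0],[-1,0,152,37,0],[-1,0,164,46,0]]'
python3 -m crank '[[-1,0,11,10,0],[-1,0,21,20,0],[-1,0,31,31,0],[-1,0,39,43,0],[-1,0,47,55,0],[-1,0,54,68,0],[-1,0,60,80,0],[-1,0,63,88,0],[-1,0,66,93,0],[-1,0,68,95,0]]'
python3 - <<'E'
from h import *
s=telemetry.observe();p=s["tool_pos"][:2]-STOP;print("bar",(p@u).round(4),(p@w).round(4),s["tool_pos"][2]-.159)
im,d,c=cam("top");print(*props(im,c,.05,(350,445,195,285)),sep="\n")
im2,_,_=cam("wrist")
save("m1",np.vstack([cv2.resize(im[190:290,260:450],(684,360),interpolation=2),cv2.resize(im2[100:460],(684,240))[:, :684]]))
E
```

```text
time: 25.98
tool_pos: [0.5485, 0.0945, 0.4481]
tool_rot: [3.127, 0.022, 3.057]
contact_force: [-8.6, 27.2, 65.5]
opening: 0.015
grip_force: 44.9
time: 26.82
tool_pos: [0.5543, 0.1576, 0.34]
tool_rot: [-3.14, -0.002, 3.055]
contact_force: [-0.3, -1.6, -1.6]
opening: 0.0149
grip_force: 44.9
bar -0.1984 0.0013 0.18095023887809084
(array([ 493., -204.]), array([41., 78.]), -0.146, array([416., 259.]))
(array([ 523., -134.]), array([38., 84.]), -0.036, array([388., 246.]))
```

```bash
python3 - <<'E'
from h import *
im,d,c=cam("top");np.savez("t4.npz",im=im,d=d,K=c[0],D=c[1],R=c[2],t=c[3])
h=cv2.cvtColor(im,cv2.COLOR_RGB2HSV);m=cv2.inRange(h,(8,55,60),(24,190,255))
P=cloud(c,d)
for q in cv2.findContours(m,cv2.RETR_EXTERNAL,cv2.CHAIN_APPROX_NONE)[0]:
    if cv2.contourArea(q)<40: continue
    k=np.zeros_like(m);cv2.drawContours(k,[q],-1,1,-1);k=(k>0)&np.isfinite(P[:,:,2])
    print(q[:,0].mean(0).round(),cv2.contourArea(q),np.median(P[k],0).round(3))
print("profile along tote centre line (station x, z):")
for x in np.arange(-.19,.21,.012):
    w_=[]
    for y in(-.03,0,.03):
        # nearest cloud point in plan
        t=st(x,y); dd=np.hypot(P[:,:,0]-t[0],P[:,:,1]-t[1]); dd[~np.isfinite(dd)]=9; i=np.unravel_index(dd.argmin(),dd.shape); w_.append((round(float(P[i][2]),3),im[i].tolist()))
    print(round(x,3),w_)
E
```

```text
[110. 411.] 11413.0 [0.125 0.571 0.045]
[185. 338.] 421.5 [0.302 0.384 0.034]
[327. 262.] 198.0 [0.482 0.025 0.091]
[281. 257.] 191.5 [0.496 0.136 0.091]
[415. 258.] 419.5 [ 0.493 -0.203  0.049]
[280. 245.] 71.5 [0.526 0.134 0.093]
[387. 245.] 441.0 [ 0.523 -0.128  0.082]
[  4. 225.] 205.5 [ 0.664  1.081 -0.418]
[422. 166.] 199.0 [ 0.74  -0.237  0.018]
[ 12. 145.] 1223.0 [ 1.     1.066 -0.417]
[621.  91.] 4552.5 [ 1.196 -1.054 -0.424]
profile along tote centre line (station x, z):
-0.19 [(0.245, [52, 50, 44]), (0.522, [102, 98, 92]), (0.514, [84, 80, 74])]
-0.178 [(0.4, [55, 52, 48]), (0.523, [102, 98, 92]), (0.516, [85, 81, 74])]
-0.166 [(0.499, [70, 68, 63]), (0.523, [103, 98, 91]), (0.518, [83, 78, 73])]
-0.154 [(0.485, [60, 58, 54]), (0.521, [94, 90, 84]), (0.523, [92, 87, 81])]
-0.142 [(0.512, [39, 39, 38]), (0.527, [101, 97, 90]), (0.517, [42, 39, 37])]
-0.13 [(0.508, [31, 32, 31]), (0.498, [33, 33, 30]), (0.272, [33, 31, 32])]
-0.118 [(0.278, [35, 36, 37]), (0.272, [29, 33, 32]), (0.273, [33, 35, 34])]
-0.106 [(0.105, [61, 60, 62]), (0.273, [32, 33, 33]), (0.277, [34, 33, 32])
[... 1282 characters left out ...]
 [94, 81, 65])]
0.11 [(0.019, [102, 88, 68]), (0.026, [75, 68, 59]), (0.082, [78, 69, 56])]
0.122 [(0.016, [28, 28, 25]), (0.015, [51, 49, 50]), (0.017, [27, 27, 26])]
0.134 [(0.018, [28, 29, 28]), (0.017, [48, 47, 47]), (0.018, [27, 30, 25])]
0.146 [(0.012, [27, 26, 26]), (0.021, [48, 48, 48]), (0.019, [27, 25, 24])]
0.158 [(0.049, [136, 119, 94]), (0.05, [94, 80, 62]), (0.014, [29, 28, 25])]
0.17 [(0.046, [125, 108, 85]), (0.044, [94, 81, 63]), (0.011, [24, 25, 21])]
0.182 [(0.056, [86, 74, 58]), (0.046, [91, 78, 62]), (0.008, [26, 29, 25])]
0.194 [(0.017, [39, 35, 30]), (0.02, [52, 47, 46]), (0.012, [26, 25, 21])]
0.206 [(0.097, [59, 57, 55]), (0.097, [45, 47, 42]), (0.099, [57, 59, 54])]
```

View pics/m1.png

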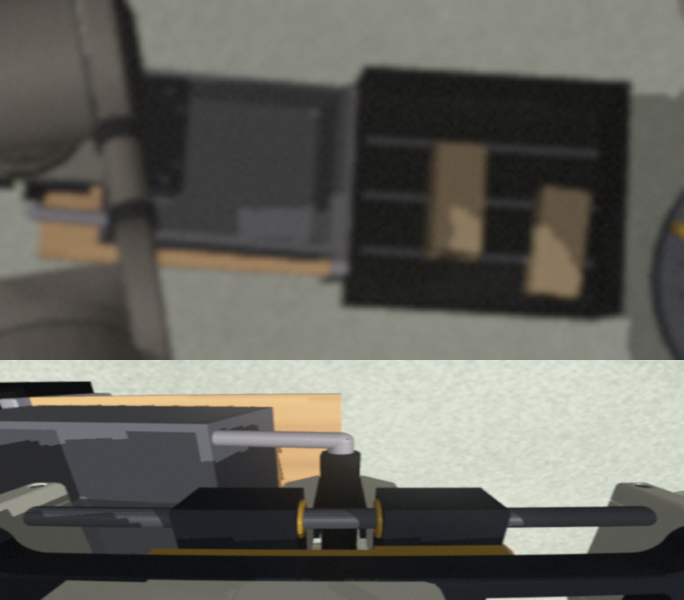

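The top half shows the empty tote at (240,165) with the buff props in the tub at (455,200) and (560,240). The first has its top at z=0.082, which means it lies stacked on the third prop. The tote stands at the stop with its floor at about 0.097. Releasing the bar and lifting.

```bash
python3 -m crank '[[-1,0,2,2,0],[-0.1,0,2,2,0],[-0.1,0,2,2,0],[-0.1,0,2,2,0],[-0.1,0,2,2,0],[-0.1,0,2,2,0],[-0.1,0,2,2,0],[-0.1,0,2,-10,0],[-0.1,0,2,-30,0],[-0.1,0,2,-60,0],[-0.1,0,2,-95,0],[-0.1,0,2,-120,0]]'
python3 - <<'E'
from h import *
go(.534,-.361,.25,.252)
im,d,c=cam("top");v,uu=np.mgrid[:480,:640];h=cv2.cvtColor(im,cv2.COLOR_RGB2HSV);P=cloud(c,d);Z=P[:,:,2]
m=(h[:,:,1]>110)&(uu>435)&(uu<535)&(v>220)&(v<315);print("tab",onz(c,[[uu[m].mean(),v[m].mean()]],.046),m.sum())
q=(Z>.1)&(Z<.125)&(uu>460)&(uu<500)&(v>220)&(v<260); print("peg",P[q].mean(0),q.sum())
q=(Z>.025)&(Z<.045)&(uu>435)&(uu<535)&(v>220)&(v<315)
q=max(cv2.findContours(q.astype(np.uint8),cv2.RETR_EXTERNAL,cv2.CHAIN_APPROX_NONE)[0],key=cv2.contourArea)
w_=onz(c,q[:,0],.036)[:,:2]*1000
A=np.c_[w_,np.ones(len(w_))];b=(w_**2).sum(1);s=np.linalg.lstsq(A,b,rcond=None)[0];print("circle",s[:2]/2,np.sqrt(s[2]+(s[:2]**2).sum()/4),cv2.minEnclosingCircle(w_.astype(np.float32)))
E
```

```text
time: 27.97
tool_pos: [0.5545, 0.1597, 0.4644]
tool_rot: [3.141, 0.003, 3.055]
contact_force: [0.1, 0.0, 0.4]
opening: 0.0414
grip_force: 0.0
t 27.97 grasp [0.554 0.16  0.305] yaw 3.055 -> row [ -24.7 -520.6   55.2] 2.803 q6 -1.34
tab [[ 0.50215638 -0.29250492  0.046     ]] 19
peg [ 0.53320386 -0.3615224   0.10882754] 46
circle [ 464.19517212 -379.07646252] 103.63459862772747 ((464.547119140625, -378.7610168457031), 106.0474624633789)
```

```bash
python3 -m crank '[[-0.1,-1,-25,0,0.12],[-0.1,-2,-50,0,0.24],[-0.1,-4,-80,0,0.36],[-0.1,-6,-115,0,0.48],[-0.1,-7,-150,0,0.6],[-0.1,-9,-185,0,0.72],[-0.1,-11,-220,0,0.84],[-0.1,-12,-255,0,0.96],[-0.1,-14,-290,0,1.08],[-0.1,-16,-325,0,1.2],[-0.1,-17,-360,0,1.32],[-0.1,-19,-395,0,1.44]]'
python3 - <<'E'
from h import *
go(.5335,-.361,.20,.252)
E
```

```text
time: 29.02
tool_pos: [0.5387, -0.2371, 0.4613]
tool_rot: [-3.142, 0.0, 1.609]
contact_force: [1.1, 0.2, -0.0]
opening: 0.0412
grip_force: 0.0
t 29.02 grasp [ 0.539 -0.237  0.302] yaw 1.609 -> row [-123.6   -9.9  102.4] 1.357 q6 -0.58
```

```bash
python3 -m crank '[[-0.1,-12,-1,5,0.12],[-0.1,-24,-2,15,0.24],[-0.1,-36,-3,25,0.36],[-0.1,-48,-4,35,0.48],[-0.1,-60,-5,45,0.6],[-0.1,-72,-6,55,0.72],[-0.1,-84,-7,65,0.84],[-0.1,-96,-8,75,0.96],[-0.1,-110,-9,85,1.08],[-0.1,-124,-10,95,1.2],[-0.1,-124,-10,102,1.32],[-0.1,-124,-10,102,1.357]]'
python3 -m crank '[[-0.1,0,0,0,0]]'
python3 - <<'E'
from h import *
im,d,c=cam("wrist");P=cloud(c,d);v,uu=np.mgrid[:480,:640];h=cv2.cvtColor(im,cv2.COLOR_RGB2HSV)
q=(P[:,:,2]>.1)&(P[:,:,2]<.12)&(v<300);print("peg",np.nanmean(P[q],0),q.sum())
m=(h[:,:,1]>130)&(h[:,:,0]>14)&(h[:,:,0]<30)&(v<300);print("tab",m.sum(),np.nanmedian(P[m],0) if m.any() else 0)
go(.5335,-.361,.092,.252)
E
```

```text
time: 30.02
tool_pos: [0.5341, -0.3605, 0.3569]
tool_rot: [-3.139, 0.002, 0.25]
contact_force: [-0.2, -1.0, -0.0]
opening: 0.0415
grip_force: 0.0
time: 30.1
tool_pos: [0.5345, -0.36, 0.3584]
tool_rot: [-3.14, 0.001, 0.256]
contact_force: [-0.3, -0.4, 0.6]
opening: 0.0411
grip_force: 0.0
peg [ 0.62544494 -0.36759408  0.10589477] 5454
tab 178 [ 0.50215697 -0.29431322  0.04579734]
t 30.15 grasp [ 0.535 -0.36   0.2  ] yaw 0.259 -> row [ -1.4   0.9 108. ] 0.007 q6 0.6
```

```bash
python3 -m crank '[[-0.1,-1,0,35,0],[-0.1,-1,0,70,0],[-0.1,-1,0,98,0],[-0.1,-1,0,108,0],[-0.1,-1,0,108,0],[-1,-1,0,108,0],[-1,-1,0,108,0],[-1,-1,0,108,0],[-1,-1,0,108,0],[-1,-1,0,108,0],[-1,-1,0,108,0],[-1,-1,0,108,0]]' 15
python3 - <<'E'
from h import *
go(.493,-.3135,.092,1.15)
s=telemetry.observe(); R=Ro.from_euler("xyz",s["tool_rot"]).as_matrix()
A=np.array([.464,-.379]);p=s["tool_pos"][:2]-A;r=np.linalg.norm(p);a=np.arctan2(p[1],p[0]);print(r,a)
n=10
for k in range(1,n+1):
    b=a+(1.152-a)*k/n; t=A+r*np.array([np.cos(b),np.sin(b)]); print((R.T@np.r_[t-s["tool_pos"][:2],0]*1000).round(0)[:2],round(-(b-a),2))
E
```

```text
time: 31.15
tool_pos: [0.5341, -0.3601, 0.2531]
tool_rot: [3.139, -0.002, 0.258]
contact_force: [-0.4, 0.6, 6.2]
opening: 0.0171
grip_force: 15.0
t 31.15 grasp [ 0.534 -0.36   0.094] yaw 0.258 -> row [-27.9 -55.6   1.9] -0.892 q6 0.6
0.07264373550914428 0.2628078726300083
[-0. -6.] -0.09
[ -1. -13.] -0.18
[ -3. -19.] -0.27
[ -5. -25.] -0.36
[ -7. -31.] -0.44
[-10. -37.] -0.53
[-14. -42.] -0.62
[-18. -47.] -0.71
[-22. -52.] -0.8
[-27. -56.] -0.89
```

```bash
python3 -m crank '[[-1,0,-6,0,-0.09],[-1,-1,-13,0,-0.18],[-1,-3,-19,0,-0.27],[-1,-5,-25,0,-0.36],[-1,-7,-31,0,-0.44],[-1,-10,-37,0,-0.53],[-1,-14,-42,0,-0.62],[-1,-18,-47,0,-0.71],[-1,-22,-52,0,-0.8],[-1,-27,-56,0,-0.89],[-1,-27,-56,0,-0.89],[-1,-27,-56,0,-0.89]]'
python3 - <<'E'
from h import *
s=telemetry.observe();p=s["tool_pos"][:2]-[.464,-.379];print(np.hypot(*p),np.arctan2(p[1],p[0]))
E
```

```text
time: 32.15
tool_pos: [0.4933, -0.3128, 0.2531]
tool_rot: [3.139, 0.001, 1.148]
contact_force: [-0.9, -0.1, 8.2]
opening: 0.0177
grip_force: 15.0
0.07235295133610121 1.1538066008740422
```

```bash
python3 -m crank '[[-0.1,0,0,0,0],[-0.1,0,0,0,0],[-0.1,0,0,0,0],[-0.1,0,0,0,0],[-0.1,0,0,0,0],[-0.1,0,0,-10,0],[-0.1,0,0,-40,0],[-0.1,0,0,-80,0],[-0.1,0,0,-120,0],[-0.1,0,0,-160,0],[-0.1,0,0,-170,0]]'
python3 -m crank '[[-0.1,-40,0,0,0],[-0.1,-80,0,0,0],[-0.1,-120,0,0,0],[-0.1,-150,0,0,0],[-0.1,-150,0,0,0],[-0.1,-150,0,0,0]]'
python3 - <<'E'
from h import *
print(telemetry.observe()["contact_force"])
im,d,c=cam("top");v,uu=np.mgrid[:480,:640];P=cloud(c,d);Z=P[:,:,2]
A=np.array([.464,-.379])
q=(Z>.098)&(Z<.125)&(uu>445)&(uu<520)&(v>225)&(v<300);p=P[q].mean(0)[:2];print("peg",p,q.sum(),np.arctan2(*(p-A)[::-1]),np.hypot(*(p-A)),"tab",np.arctan2(.0858,.0382))
q=(Z>.155)&(Z<.19)&(uu>255)&(uu<365)&(v>200)&(v<280)
k=max(cv2.findContours(q.astype(np.uint8),cv2.RETR_EXTERNAL,cv2.CHAIN_APPROX_NONE)[0],key=cv2.contourArea)
b=cv2.boxPoints(cv2.minAreaRect((onz(c,k[:,0],.175)[:,:2]*1000).astype(np.float32)));print("tote",[((x/1000-STOP)@u.round(4)).round(3) for x in b],[((x/1000-STOP)@w).round(3) for x in b])
print(P[k[:,0,1],k[:,0,0],2].mean())
print(*props(im,c,.05,(350,445,195,285)),sep="\n")
E
```

```text
time: 33.07
tool_pos: [0.4937, -0.3127, 0.4294]
tool_rot: [3.13, 0.003, 1.148]
contact_force: [0.1, -0.4, 0.2]
opening: 0.0415
grip_force: 0.0
time: 33.57
tool_pos: [0.4307, -0.4507, 0.4211]
tool_rot: [-3.141, -0.001, 1.145]
contact_force: [-0.4, -0.4, -0.4]
opening: 0.0413
grip_force: 0.0
[-0.40277961 -0.36608119 -0.35697839]
peg [ 0.49261246 -0.31382344] 44 1.1571282207746836 0.07118044888138098 tab 1.1519233486579907
tote [np.float64(-0.011), np.float64(-0.008), np.float64(-0.216), np.float64(-0.218)] [np.float64(-0.06), np.float64(0.054), np.float64(0.059), np.float64(-0.055)]
0.17190799537252874
(array([ 493., -205.]), array([41., 79.]), -0.168, array([416., 258.]))
(array([ 524., -134.]), array([40., 85.]), -0.104, array([388., 246.]))
```

```bash
python3 -c "
from cell import ticket
print(ticket.hand_in())"
```

```text
the job is handed in; nothing more can be done
None
```

I handed the job in at about 34 s, though the hand-in gave no verdict. The three props present are in the tub (two seen directly, the third inferred to be under one of them), the empty tote stands upright about 10 mm behind the stop, the lever measures about 0.3° off the brass tab, and the gripper is clear of everything.

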